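# Pack the closed sample containers into the carrier

## Robot

A 6-joint arm with a two-finger parallel gripper is mounted at the origin on the work surface. World frame = base frame: x ahead of the robot, y to its left, z up, the work surface at z = 0. Lengths are in m, angles in degrees, forces in N, time in s.
With the tool pointing down it reaches from about 0.375 to 0.9 m from the base axis. Payload 3.1 kg.
Tool frame: the origin (TCP) lies at the very end of the fingers, on their centre line; the grasp point (between the pads) lies behind it (bot.grip_depth is the z of the grasp point in the tool frame, in m); z points along the fingers, y is the direction in which the jaws open and shut (so a half turn about z gives the same grasp; the last joint's range is limited). The gripper opens to 87 mm and grips with 3 to 60 N. Pads are 19 mm wide; open, the fingers measure 117 mm over their backs; the gripper's body (75 mm by 190 mm) begins 51 mm behind the grasp point.
Start: joints at [-73.367, 30.224, 82.088, -0, 67.689, -10.227], TCP at [0.282, -0.558, 0.223] pointing down, gripper open.
Joint ranges: [-176.69, 176.69], [-43.24, 126.21], [12.49, 139.97], [-82, 262], [0, 151.66], [-163.58, 163.58]. Speed limits (degrees/s): [159.86, 159.86, 180, 180, 180, 180].

## Interface

Orientations are given as a 3x3 rotation matrix whose columns are the frame's x, y, z axes.
In Python, from rig import bot, vision gives the robot as it stands. The module is installed in compiled form; this text tells all that it offers.
- The arm moves only by the shell command python3 -m jog 'ROWS'. ROWS is JSON, a list of rows, each a list of 3 entries, a list of its own where there are three numbers: the shift along the tool's x, y, z in mm, then the turn, a rotation vector about the tool's x, y, z in degrees, then the closure, from 0 (fully open) to 1 (shut). In form: [[[dx, dy, dz], [wx, wy, wz], fingers], ...]. A call has 1 to 12 rows; each row is the pose to reach, as a shift and turn from the pose commanded when the call began, along the tool's axes at that moment; what a row does not reach only later rows make up. A row lasts 1/12 s, in which the tool goes at most 41.7 mm and 7.16 degrees, less where a joint would pass 70% of its speed; a pose out of reach is approached as far as the arm can. A call with a gripper value outside its range is refused whole. The fingers move at their own pace and stop on an object; the grip force is fixed at half the most. Time passes only in rows, so rows that repeat a pose let the fingers close. It gives the time, the measured TCP pose, the force and the opening at its end, in the units of the state.
- bot.read_state(): the state, without advancing time (a new reading comes with each control period).
- vision.capture(name): name is "scene" or "top" or "wrist"; returns the picture (400x640x3 uint8, red, green, blue); there is no depth.
- vision.camera_info(name): a dict with "intrinsics" (3x3 intrinsics, pixels), "camera_from_world" (4x4, takes a point from world to camera coordinates); the wrist camera has in their place "mount" (4x4, takes a point from camera to tool coordinates, whose origin is the TCP and whose axes are the flange's). Camera axes: x right, y up, looking along -z (the intrinsics and any distortion apply to the point x, -y, -z); pixel columns grow to the right and rows downward; lengths in m; the calibration is good to about 2 mm. The wrist camera is an equidistant fisheye: a pixel r from the principal point sees the ray r / f radians off the axis. A picture is of the moment at which its call begins: read the wrist's pose just before it. camera_info takes no time and is no camera call.
- bot.hand_in(): hands the job in, once; it reports no verdict.
The state is a dict: "time_s": time; "joint_positions": joint angles; "qvel": joint speeds; "tau": joint torques, N m; "position": TCP position; "tcp_rot": TCP orientation; "force": force on the tool from outside, world axes, zero at the start; "moment": the same for the moment, N m; "opening": opening from 0.0 (shut) to 1.0 (fully open).
Only numpy, scipy, OpenCV 4.12 (cv2) and the standard library are available. Lean on these libraries where they do the work, as an engineer would, in place of code of your own. Each camera call takes 0.05 s, during which the arm holds its last target. There are 200 camera calls.

## Task

Pack the four closed containers (the jar, the slim vial, the square bottle and the oblong box) upright into the sample carrier, each standing flat on the floor of the nest that matches its own outline and size. Set them down, do not drop them. Leave the open, empty jar and the open box standing where they are.

Things in the scene. Friction and masses are not known exactly. Their poses are not given: they have to be found in the camera images.
- jar_mid (a point): closed jar: straight round body, off-white, with a white screw cap of the same diameter; 46 mm diameter, 60 mm high overall, about 90 g. This point: its centre, half-way up (30 mm above its underside); z up.
- vial_mid (a point): closed vial: slim straight round body, off-white, with a white cap of the same diameter; 24 mm diameter, 56 mm high overall, about 35 g. This point: its centre, half-way up (28 mm above its underside); z up.
- bottle_mid (a point): closed square bottle: off-white body 44 x 44 mm and 46 mm high, sloping shoulder, then a round white cap of 30 mm diameter, 68 mm high overall, about 110 g. This point: its centre, half-way up (34 mm above its underside); z up, x and y along its sides.
- casebox_mid (a point): closed oblong box: off-white, with a white lid of the same outline; 72 mm long (x), 32 mm wide (y), 42 mm high with its lid, which does not come off; about 70 g. This point: its centre, half-way up (21 mm above its underside); z up.
- openjar_mid (a point): open jar: like the closed jar but without cap, hollow and empty; 46 mm diameter, 50 mm high. To be left alone. This point: its centre, half-way up (25 mm above its underside); z up.
- openbox_mid (a point): open box: like the closed oblong box but without lid, hollow and empty; 72 mm long (x), 32 mm wide (y), 32 mm high. To be left alone. This point: its centre, half-way up (16 mm above its underside); z up.
- nest_large_floor (a point): large round nest for the jar: white ring rim of 64 mm inner diameter. One of four nests in a fixed square carrier tray (226 mm, walls 20 mm high), two rows of two, 108 mm between neighbouring centres, in varying order. This point: centre of its inner floor, 8 mm above the table, on which the container stands; z up, x and y along the carrier's sides. Rim 10 mm high above that floor, 4 mm thick.
- nest_small_floor (a point): small round nest for the vial: white ring rim of 42 mm inner diameter. In the same carrier as the large round nest. This point: centre of its inner floor, 8 mm above the table, on which the container stands; z up, x and y along the carrier's sides. Rim 10 mm high above that floor, 4 mm thick.
- nest_square_floor (a point): square nest for the square bottle: white rim, 62 x 62 mm inside. In the same carrier as the large round nest. This point: centre of its inner floor, 8 mm above the table, on which the container stands; z up, x and y along the carrier's sides. Rim 10 mm high above that floor, 4 mm thick.
- nest_oblong_floor (a point): oblong nest for the oblong box: white rim, 90 mm (x) by 50 mm (y) inside. In the same carrier as the large round nest. This point: centre of its inner floor, 8 mm above the table, on which the container stands; z up, x and y along the carrier's sides. Rim 10 mm high above that floor, 4 mm thick.
Mind the look-alikes: they are no part of the job. Leave any red look-alike of the part that bears bottle_mid alone.

How it is judged:
By the outcome, as a careful person would: the job done as asked, in the order asked, and still so for the second after the job is handed in, with the robot touching nothing.
It also fails if it takes over 112 s, if anything falls off the work surface, if the arm or the gripper's body presses on something with over 40 N, if the wrist force passes 120 N, or if a joint passes its speed limit or range.

## Working session

There is one attempt and no reset: what is moved stays moved. The work goes in short steps, Python scripts to look and compute and a shell command to move; the robot and the scene stay as the last step left them, time stands still between calls to the robot, and variables do not carry over. Pictures are saved under pics/ and viewed, about 12 in all and at most 16, crops included, and the job is handed in when it is done.

```bash
mkdir -p pics
python3 - <<'E'
from rig import bot, vision
import cv2,numpy as np
np.set_printoptions(precision=4,suppress=True)
s=bot.read_state(); print(s, bot.grip_depth)
for n in ("scene","top","wrist"):
    im=vision.capture(n); cv2.imwrite(f"pics/{n}0.png",im[:,:,::-1]); print(n,vision.camera_info(n))
E
```

```text
{'time_s': 0.0, 'joint_positions': array([-73.3677,  30.2775,  82.1542,  -0.002 ,  67.6884, -10.2259]), 'qvel': array([ 0.0461, -0.0119,  0.0617,  0.0451, -0.0544, -0.0921]), 'tau': array([ -0.    , -44.004 , -17.6594,   0.0633,   0.0582,  -0.0002]), 'position': array([ 0.2822, -0.5569,  0.2216]), 'tcp_rot': array([[ 0.8921,  0.4518, -0.0006],
       [ 0.4518, -0.8921,  0.002 ],
       [ 0.0003, -0.0021, -1.    ]]), 'force': array([ 0.0327,  0.218 , -0.27  ]), 'moment': array([ 0.0064,  0.0164, -0.0371]), 'opening': 1.0013551787366586} -0.0187
scene {'intrinsics': array([[401.7713,   0.    , 318.1493],
       [  0.    , 401.7713, 198.8556],
       [  0.    ,   0.    ,   1.    ]]), 'camera_from_world': array([[-0.7177,  0.6962,  0.0128,  0.3583],
       [-0.5417, -0.5698,  0.618 ,  0.2314],
       [ 0.4376,  0.4367,  0.7861, -1.1132],
       [ 0.    ,  0.    ,  0.    ,  1.    ]])}
top {'intrinsics': array([[386.8779,   0.    , 322.6776],
       [  0.    , 386.8779, 200.0598],
       [  0.    ,   0.    ,   1.    ]]), 'camera_from_world': array([[ 0.0194, -0.9994,  0.0292,  0.0081],
       [ 0.9886,  0.0235,  0.1487, -0.5438],
       [-0.1493,  0.026 ,  0.9884, -0.7614],
       [ 0.    ,  0.    ,  0.    ,  1.    ]])}
wrist {'intrinsics': array([[309.7069,   0.    , 319.3682],
       [  0.    , 309.7069, 207.1793],
       [  0.    ,   0.    ,   1.    ]]), 'mount': array([[ 0.0007,  0.962 ,  0.2731,  0.0749],
       [ 1.    , -0.0002, -0.0017,  0.0004],
       [-0.0016,  0.2731, -0.962 , -0.161 ],
       [ 0.    ,  0.    ,  0.    ,  1.    ]])}
```

View pics/top0.png

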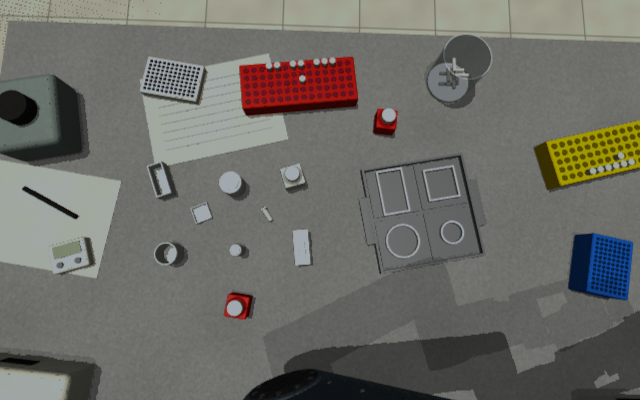

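View pics/scene0.png

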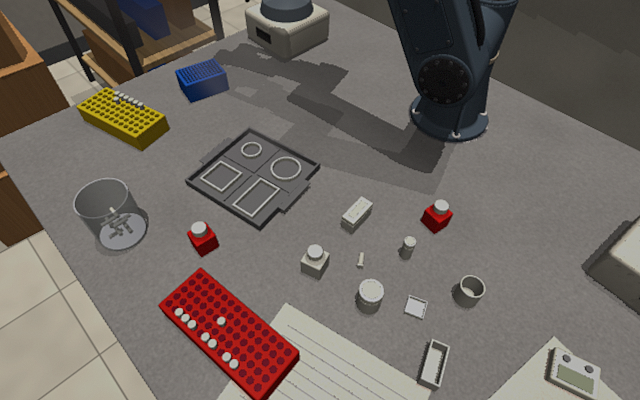

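Candidates in the top view:
- **Jar:** closed (231,183), open one (167,254).
- **Vial:** (236,250), against a small lying stick (266,214).
- **Bottle:** white (292,176), against red look-alikes (386,121) and (237,306).
- **Oblong box:** closed (302,247), against the open box (159,180) and a flat tray or lid (202,212).
- **Nests:** oblong (393,190), square (441,183), large round (403,240), small round (452,232).

I'll check these in one crop.

```bash
cat > h.py <<'E'
import cv2,numpy as np
from rig import bot,vision
np.set_printoptions(precision=4,suppress=True)
def ray(n,uv):
    i=vision.camera_info(n);K=i["intrinsics"]
    d=np.linalg.inv(K)@[uv[0],uv[1],1]; d=np.array([d[0],-d[1],-d[2]])
    T=i["camera_from_world"];R=T[:3,:3];return -R.T@T[:3,3],R.T@d
def plane(n,uv,z):
    o,d=ray(n,uv);return (o+d*(z-o[2])/d[2])[:2]
def proj(n,p):
    i=vision.camera_info(n);T=i["camera_from_world"];c=T[:3,:3]@p+T[:3,3]
    q=i["intrinsics"]@[c[0],-c[1],-c[2]];return q[:2]/q[2]
def wray(s,uv):
    i=vision.camera_info("wrist");K=i["intrinsics"];M=i["mount"]
    a=(np.array(uv)-K[:2,2])/K[0,0];r=np.hypot(*a)+1e-12
    d=np.array([a[0]/r*np.sin(r),-a[1]/r*np.sin(r),-np.cos(r)])
    R=s["tcp_rot"];return s["position"]+R@M[:3,3],R@M[:3,:3]@d
def wplane(s,uv,z):
    o,d=wray(s,uv);return (o+d*(z-o[2])/d[2])[:2]
E
python3 - <<'E'
from h import *
im=cv2.imread("pics/top0.png")
a=cv2.resize(im[145:325,140:320],None,fx=3,fy=3,interpolation=cv2.INTER_CUBIC)
cv2.imwrite("pics/crop1.png",a)
hsv=cv2.cvtColor(im,cv2.COLOR_BGR2HSV); 
print(im[183,231],im[176,292],im[247,302],im[230,260],im[290,260])
m=((hsv[...,2]>150)&(hsv[...,1]<60)).astype(np.uint8)
n,l,st,c=cv2.connectedComponentsWithStats(m)
for k in range(1,n):
    if 25<st[k,4]<3000 and st[k,0]>130: 
        cn=max(cv2.findContours((l==k).astype(np.uint8),0,1)[0],key=cv2.contourArea)
        print(st[k],c[k],cv2.minAreaRect(cn))
E
```

```text
[175 169 161] [174 168 161] [174 168 160] [112 117 115] [111 114 114]
[ 207    0   76   24 1688] [245.2227  10.7778] ((244.5, 11.5), (23.0, 75.0), 90.0)
[ 284    0   75   27 1896] [321.6867  12.2395] ((321.0, 13.0), (26.0, 74.0), 90.0)
[ 361    0   73   29 2032] [397.5753  13.4296] ((397.0, 14.0), (28.0, 72.0), 90.0)
[ 436    0   73   32 2231] [472.2824  14.9135] ((472.0, 15.5), (31.0, 72.0), 90.0)
[ 510    0   74   34 2357] [546.6008  16.0263] ((546.5, 16.5), (33.0, 73.0), 90.0)
[ 583    0   57   37 1973] [611.929   17.1034] ((611.0, 18.0), (36.0, 56.0), 90.0)
[206  24  76   6 251] [244.502   26.0319] ((243.51602172851562, 26.0350341796875), (75.12776184082031, 3.4806902408599854), 1.9749339818954468)
[284  26  74   6 228] [319.5658  28.6053] ((320.49566650390625, 28.622655868530273), (73.13042449951172, 3.173485279083252), 2.009553909301758)
[360  29  75   6 252] [398.0159  31.3294] ((397.0426940917969, 31.305095672607422), (74.05992126464844, 3.3906948566436768), 2.0454084873199463)
[436  32  74   5 196] [473.9796  33.9388] ((472.49542236328125, 34.166542053222656), (73.0829238891
[... 1809 characters left out ...]
.00048065185547, 32.62113571166992), 7.125016689300537)
[402 225  18  33  62] [413.871  241.5323] ((411.58465576171875, 241.82308959960938), (15.256272315979004, 32.497100830078125), 7.125016689300537)
[293 230  17  35 508] [300.8819 246.7264] ((300.8896789550781, 246.67588806152344), (34.048648834228516, 14.948187828063965), 85.2363510131836)
[167 244  10  19 108] [171.3056 254.4352] ((171.64999389648438, 253.55001831054688), (7.905693531036377, 17.708751678466797), 18.43494987487793)
[230 245  11  11  89] [234.6629 249.5169] ((234.50001525878906, 249.50001525878906), (9.899494171142578, 9.899494171142578), 45.0)
[227 301  15  15 174] [233.7816 307.908 ] ((234.0, 308.0), (14.0, 14.0), 90.0)
```

View pics/crop1.png

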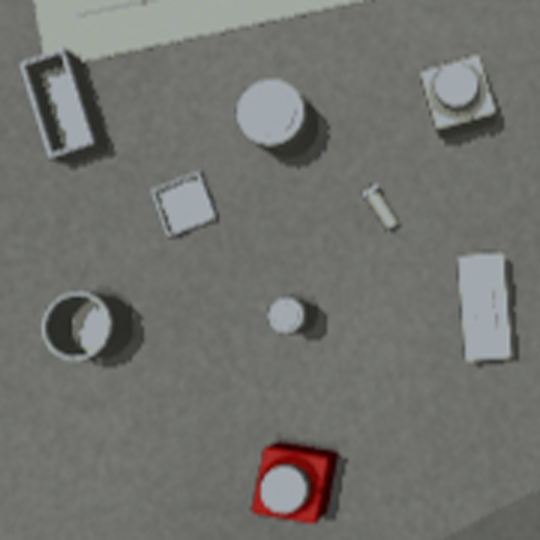

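View pics/wrist0.png

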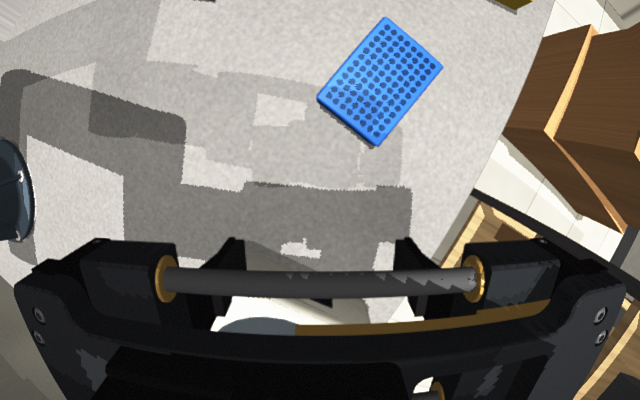

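The crop confirms the choice: capped jar (crop 271,112), vial (287,315), white bottle with cap (457,86), lidded box (485,307). The open jar, open box and red bottle are clearly different. The wrist view shows only the blue rack and the gripper. Next I work out positions.

Run:
```python
from h import *
c=lambda u,v:((u+.5)/3-.5+140,(v+.5)/3-.5+145)
P={}
for k,uv,z in (("jar",c(271,112),.06),("vial",c(287,315),.056),("bottle",c(457,86),.068),("box",c(484.5,307),.042)):
    p=plane("top",uv,z);P[k]=p;print(k,p,"scene px",proj("scene",np.r_[p,z]))
q=[plane("top",c(*x),.042) for x in ((458,255),(503,253),(511,359),(466,362))]
print("box long dir",np.degrees(np.arctan2(*((q[0]+q[1]-q[2]-q[3])[::-1]))),[np.linalg.norm(q[i]-q[i-1]) for i in range(4)])
q=[plane("top",c(*x),.046) for x in ((421,71),(481,55),(496,104),(435,131))]
q=np.array(q);print("bottle c",q.mean(0))
for i in range(4):
    d=q[i]-q[i-1];print(np.degrees(np.arctan2(d[1],d[0])),np.linalg.norm(d))
N=[plane("top",x,.018) for x in ((392.6,191.3),(441.2,182.5),(452.1,232),(403.2,240.5))]
N=np.array(N);print(N)
for i in range(4):
    d=N[i]-N[i-1];print(np.degrees(np.arctan2(d[1],d[0])),np.linalg.norm(d))
for p in N:print("scene",proj("scene",np.r_[p,.018]))
im=cv2.imread("pics/scene0.png")
a=cv2.resize(im[190:320,290:440],None,fx=4,fy=4,interpolation=cv2.INTER_CUBIC)
for k,z in (("jar",.06),("vial",.056),("bottle",.068),("box",.042)):
    u=(proj("scene",np.r_[P[k],z])-[290,190])*4+1.5
    cv2.drawMarker(a,tuple(int(t) for t in u),(0,0,255),0,14,1)
cv2.imwrite("pics/crop2.png",a)
```

```text
jar [0.573  0.2085] scene px [369.7239 287.9886]
vial [0.4377 0.1914] scene px [408.278 239.385]
bottle [0.5924 0.0836] scene px [314.0355 248.8285]
box [0.446  0.0617] scene px [356.4083 207.9085]
box long dir 5.904031717550896 [np.float64(0.07205499886903231), np.float64(0.030614593739237868), np.float64(0.07147761408152506), np.float64(0.030243721330705943)]
bottle c [0.5943 0.0838]
14.825041866530212 0.04339015014090369
-73.1426115683737 0.04300748213361496
-161.80268151217825 0.03625353927980835
115.77059183870483 0.04594888246196788
[[ 0.5695 -0.1307]
 [ 0.5915 -0.2367]
 [ 0.4848 -0.2573]
 [ 0.4646 -0.1524]]
11.687324801561019 0.10713726002904275
-78.30399699375843 0.10825544220712588
-169.10011260133305 0.10864848147817026
100.89065984389735 0.10677261228303238
scene [255.5761 195.0737]
scene [219.8803 174.5665]
scene [250.3883 147.9784]
scene [284.3062 166.403 ]
```

View pics/crop2.png

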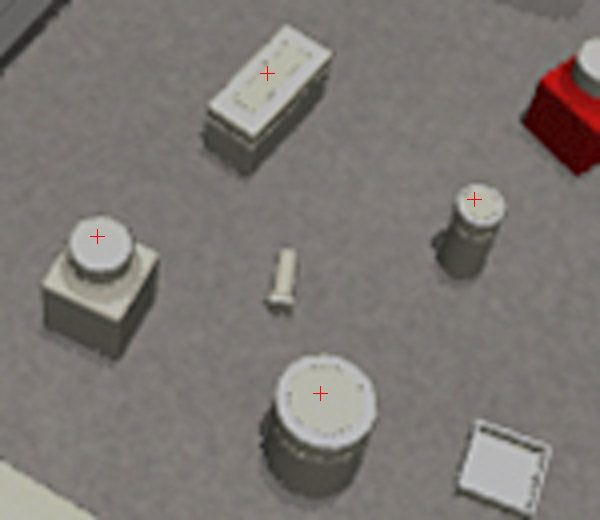

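Scene reprojections agree within about 2 px (roughly 3 mm), which is good enough. Carrier yaw is about 11.2°, box about 6°, bottle about 16.5°. I'll go to the jar first.

```bash
cat > go.py <<'E'
import sys,numpy as np
from scipy.spatial.transform import Rotation as Ro
from rig import bot
np.set_printoptions(precision=1,suppress=True)
s=bot.read_state();R=s["tcp_rot"];p=s["position"]
print("t",s["time_s"],"p",p*1e3,"yaw",np.degrees(np.arctan2(R[1,0],R[0,0])),"F",s["force"],"open mm",s["opening"]*87)
for a in sys.argv[1:]:
    x,y,z,w=map(float,a.split(","));c,q=np.cos(np.radians(w)),np.sin(np.radians(w))
    Rt=np.array([[c,q,0],[q,-c,0],[0,0,-1]])
    print(a,R.T@(np.array([x,y,z])-p*1e3),Ro.from_matrix(R.T@Rt).as_rotvec(degrees=True))
E
python3 go.py 573,208.5,160,11.2 573,208.5,22,11.2
```

```text
t 0.15 p [ 282.3 -557.   221.8] yaw 26.8638579405865 F [0.1 0.1 0.2] open mm 86.97110858246874
573,208.5,160,11.2 [ 605.2 -551.4   62.9] [-0.1 -0.  15.7]
573,208.5,22,11.2 [ 605.2 -551.2  200.9] [-0.1 -0.  15.7]
```

```bash
python3 -m jog '[[[605,-551,0],[0,0,15.7],0],[[605,-551,0],[0,0,15.7],0],[[605,-551,0],[0,0,15.7],0],[[605,-551,0],[0,0,15.7],0],[[605,-551,0],[0,0,15.7],0],[[605,-551,0],[0,0,15.7],0],[[605,-551,0],[0,0,15.7],0],[[605,-551,0],[0,0,15.7],0],[[605,-551,0],[0,0,15.7],0],[[605,-551,0],[0,0,15.7],0],[[605,-551,0],[0,0,15.7],0],[[605,-551,0],[0,0,15.7],0]]'; python3 go.py 573,208.5,160,11.2 573,208.5,22,11.2
```

```text
time_s: 1.15
position: [0.4602, -0.0881, 0.2226]
tcp_rot: [[0.981, 0.193, -0.0], [0.193, -0.981, 0.0], [-0.0, -0.0, -1.0]]
force: [-0.1, -0.4, 0.2]
opening: 1.001
t 1.15 p [460.2 -88.1 222.6] yaw 11.14482170237739 F [-0.1 -0.4  0.2] open mm 87.10494725333079
573,208.5,160,11.2 [ 168.  -269.2   62.6] [-0.   0.  -0.1]
573,208.5,22,11.2 [ 168.  -269.2  200.6] [-0.   0.  -0.1]
```

```bash
python3 -m jog '[[[168,-269,0],[0,0,0],0],[[168,-269,0],[0,0,0],0],[[168,-269,0],[0,0,0],0],[[168,-269,0],[0,0,0],0],[[168,-269,0],[0,0,0],0],[[168,-269,0],[0,0,0],0],[[168,-269,0],[0,0,0],0],[[168,-269,0],[0,0,0],0],[[168,-269,0],[0,0,0],0],[[168,-269,0],[0,0,0],0]]'; python3 go.py 573,208.5,160,11.2 573,208.5,22,11.2
python3 - <<'E'
from h import *
s=bot.read_state();im=vision.capture("wrist");cv2.imwrite("pics/w1.png",im[:,:,::-1])
print(s["position"])
E
```

```text
time_s: 1.98
position: [0.5725, 0.2075, 0.2219]
tcp_rot: [[0.981, 0.196, -0.001], [0.196, -0.981, -0.001], [-0.001, 0.0, -1.0]]
force: [-0.8, -0.3, -0.8]
opening: 1.002
t 1.9833 p [572.5 207.5 221.9] yaw 11.331000152432502 F [-0.8 -0.3 -0.8] open mm 87.13937052420715
573,208.5,160,11.2 [ 0.8 -0.9 61.9] [0.  0.1 0.1]
573,208.5,22,11.2 [  0.9  -0.9 199.9] [0.  0.1 0.1]
[0.5725 0.2075 0.2219]
```

View pics/w1.png

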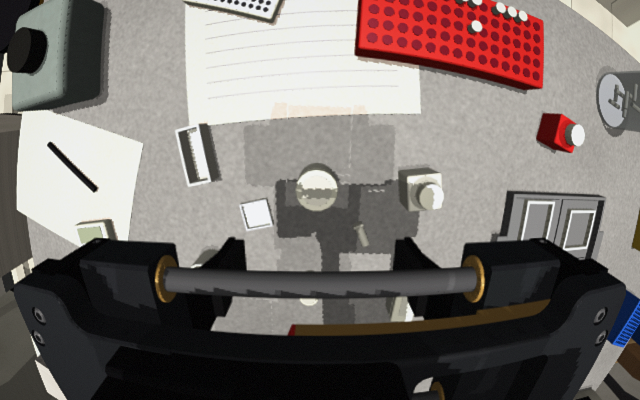

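The wrist view shows the jar cap at (317,188), centred between the fingers, with the bottle at (428,195). I'll cross-check both numerically, then descend.

```bash
python3 - <<'E'
from h import *
s=bot.read_state()
print(wplane(s,(317,188),.06),wplane(s,(429.5,195),.068))
E
python3 -m jog '[[[1,-1,40],[0,0,0],0],[[1,-1,80],[0,0,0],0],[[1,-1,120],[0,0,0],0],[[1,-1,160],[0,0,0],0],[[1,-1,185],[0,0,0],0],[[1,-1,200],[0,0,0],0],[[1,-1,200],[0,0,0],0]]'; python3 go.py
```

```text
[0.5761 0.2086] [0.595  0.0871]
time_s: 2.62
position: [0.5701, 0.2049, 0.0188]
tcp_rot: [[0.982, 0.191, -0.009], [0.191, -0.982, -0.002], [-0.009, 0.0, -1.0]]
force: [-1.2, 0.0, -0.1]
opening: 1.003
t 2.6167 p [570.1 204.9  18.8] yaw 11.022122584843773 F [-1.2  0.  -0.1] open mm 87.24899173602478
```

```bash
python3 -m jog '[[[2,-2,-2],[0,0,0],1],[[2,-2,-2],[0,0,0],1],[[2,-2,-2],[0,0,0],1],[[2,-2,-2],[0,0,0],1],[[2,-2,-2],[0,0,0],1],[[2,-2,-2],[0,0,0],1],[[2,-2,-2],[0,0,0],1],[[2,-2,-2],[0,0,0],1],[[2,-2,-2],[0,0,0],1],[[2,-2,-2],[0,0,0],1]]'; python3 go.py 573,208,160,11.2 464.6,-152.4,180,11.2
```

```text
time_s: 3.45
position: [0.5754, 0.2101, 0.0251]
tcp_rot: [[0.981, 0.193, 0.0], [0.193, -0.981, 0.0], [0.001, -0.0, -1.0]]
force: [-2.1, 0.8, 5.3]
opening: 0.519
t 3.45 p [575.4 210.1  25.1] yaw 11.155778282555941 F [-2.1  0.8  5.3] open mm 45.18478891213307
573,208,160,11.2 [  -2.6    1.6 -134.9] [-0. -0. -0.]
464.6,-152.4,180,11.2 [-178.7  334.2 -155.1] [-0. -0. -0.]
```

```bash
python3 -m jog '[[[-2,2,-30],[0,0,0],1],[[-2,2,-70],[0,0,0],1],[[-2,2,-110],[0,0,0],1],[[-2,2,-150],[0,0,0],1],[[-2,2,-155],[0,0,0],1],[[-178,334,-155],[0,0,0],1],[[-178,334,-155],[0,0,0],1],[[-178,334,-155],[0,0,0],1],[[-178,334,-155],[0,0,0],1],[[-178,334,-155],[0,0,0],1],[[-178,334,-155],[0,0,0],1],[[-178,334,-155],[0,0,0],1]]'; python3 go.py 464.6,-152.4,180,11.2
```

```text
time_s: 4.45
position: [0.488, -0.0734, 0.1789]
tcp_rot: [[0.981, 0.194, -0.001], [0.194, -0.981, 0.0], [-0.001, -0.0, -1.0]]
force: [0.4, 0.3, -1.1]
opening: 0.52
t 4.45 p [488.  -73.4 178.9] yaw 11.201795766439536 F [ 0.4  0.3 -1.1] open mm 45.228668625932656
464.6,-152.4,180,11.2 [-38.4  73.   -1.1] [-0.   0.1  0. ]
```

```bash
python3 -m jog '[[[-30,57,0],[0,0,0],1],[[-30,57,0],[0,0,0],1],[[-30,57,0],[0,0,0],1],[[-30,57,0],[0,0,0],1],[[-30,57,0],[0,0,0],1],[[-30,57,0],[0,0,0],1]]'; python3 go.py 464.6,-152.4,90,11.2
python3 - <<'E'
from h import *
s=bot.read_state();a=vision.capture("wrist");b=vision.capture("top")
cv2.imwrite("pics/wt2.png",np.vstack([a[100:400],cv2.resize(b[130:300,330:520],None,fx=1.7,fy=1.7) if 0 else np.hstack([b[130:300,330:520],np.zeros((170,450,3),np.uint8)])])[:,:,::-1])
E
```

```text
time_s: 4.95
position: [0.4709, -0.1323, 0.1792]
tcp_rot: [[0.981, 0.195, -0.001], [0.195, -0.981, 0.001], [-0.001, -0.001, -1.0]]
force: [-0.1, -0.4, -0.1]
opening: 0.523
t 4.95 p [ 470.9 -132.3  179.2] yaw 11.244612738461315 F [-0.1 -0.4 -0.1] open mm 45.523581588870094
464.6,-152.4,90,11.2 [-10.1  18.5  89.2] [-0.1  0.   0. ]
```

View pics/wt2.png

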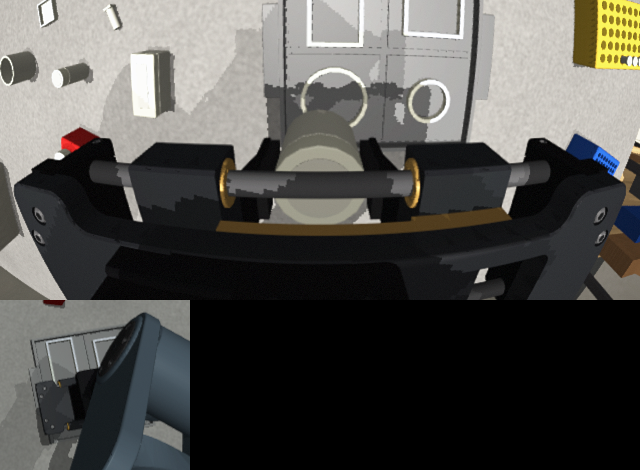

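The jar is held and hanging in the wrist view. The large ring is at about (335,197) and the small one at (429,201), full-image pixels. I'll fit the ring centres from the wrist view.

Run:
```python
from h import *
s=bot.read_state()
for uv in ((335,197),(429,201)): print(wplane(s,uv,.018))
# edges left/right of rings (outer): 301..368 and 408..450
for a,b in (((301,198),(368,198)),((408,201),(450,201))): 
    p,q=wplane(s,a,.018),wplane(s,b,.018);print((p+q)/2,np.linalg.norm(p-q))
```

```text
[ 0.4696 -0.1505]
[ 0.4864 -0.2556]
[ 0.4685 -0.1504] 0.07236184779505259
[ 0.4866 -0.2563] 0.051483578682723775
```

```bash
python3 -m jog '[[[-8.5,18,0],[0,0,0],1],[[-8.5,18,0],[0,0,0],1],[[-8.5,18,0],[0,0,0],1],[[-8.5,18,30],[0,0,0],1],[[-8.5,18,60],[0,0,0],1],[[-8.5,18,90],[0,0,0],1],[[-8.5,18,110],[0,0,0],1],[[-8.5,18,120],[0,0,0],1],[[-8.5,18,120],[0,0,0],1],[[-8.5,18,120],[0,0,0],1],[[-8.5,18,120],[0,0,0],1]]'; python3 go.py 466,-151.5,34,11.2
```

```text
time_s: 5.97
position: [0.4672, -0.153, 0.0606]
tcp_rot: [[0.981, 0.194, 0.002], [0.194, -0.981, -0.001], [0.002, 0.002, -1.0]]
force: [-0.0, 0.1, -1.3]
opening: 0.524
t 5.9667 p [ 467.2 -153.    60.6] yaw 11.184833011159078 F [-0.   0.1 -1.3] open mm 45.56079007818192
466,-151.5,34,11.2 [-0.9 -1.8 26.6] [ 0.1 -0.1 -0. ]
```

```bash
python3 -m jog '[[[0,-1,8],[0,0,0],1],[[0,-1,14],[0,0,0],1],[[0,-1,18],[0,0,0],1],[[0,-1,21],[0,0,0],1],[[0,-1,23],[0,0,0],1],[[0,-1,24],[0,0,0],1],[[0,-1,25],[0,0,0],1],[[0,-1,25.5],[0,0,0],1],[[0,-1,25.5],[0,0,0],1],[[0,-1,25.5],[0,0,0],1]]'; python3 go.py
python3 -m jog '[[[0,0,0.5],[0,0,0],1],[[0,0,1],[0,0,0],1],[[0,0,1],[0,0,0],1],[[0,0,1],[0,0,0],1]]'; python3 go.py
```

```text
time_s: 6.8
position: [0.4661, -0.1519, 0.0341]
tcp_rot: [[0.981, 0.194, 0.0], [0.194, -0.981, -0.0], [0.0, 0.0, -1.0]]
force: [-0.8, 0.5, -0.3]
opening: 0.52
t 6.8 p [ 466.1 -151.9   34.1] yaw 11.161446359604568 F [-0.8  0.5 -0.3] open mm 45.28191885877719
time_s: 7.13
position: [0.4661, -0.1519, 0.0331]
tcp_rot: [[0.981, 0.194, 0.0], [0.194, -0.981, -0.0], [0.0, 0.0, -1.0]]
force: [-0.4, 0.5, -1.0]
opening: 0.52
t 7.1333 p [ 466.1 -151.9   33.1] yaw 11.159314677789236 F [-0.4  0.5 -1. ] open mm 45.22570133492666
```

```bash
for i in 1 2; do python3 -m jog '[[[0,0,0.5],[0,0,0],1],[[0,0,1],[0,0,0],1],[[0,0,1],[0,0,0],1],[[0,0,1],[0,0,0],1],[[0,0,1],[0,0,0],1]]' | grep -E "pos|force"; done
```

```text
position: [0.466, -0.1519, 0.033]
force: [-1.3, -0.4, 8.0]
position: [0.4661, -0.1519, 0.033]
force: [-2.5, 0.3, 16.1]
```

Contact at TCP z = 33, as expected. I release and lift.

```bash
python3 -m jog '[[[0,0,-1.5],[0,0,0],1],[[0,0,-1.5],[0,0,0],1],[[0,0,-1.5],[0,0,0],0.25],[[0,0,-1.5],[0,0,0],0.25],[[0,0,-1.5],[0,0,0],0.25],[[0,0,-1.5],[0,0,0],0.25],[[0,0,-1.5],[0,0,0],0.25]]'; python3 -m jog '[[[0,0,-20],[0,0,0],0.25],[[0,0,-50],[0,0,0],0.25],[[0,0,-90],[0,0,0],0.25],[[0,0,-130],[0,0,0],0.25],[[0,0,-150],[0,0,0],0.25],[[0,0,-150],[0,0,0],0.25],[[0,0,-150],[0,0,0],0.25]]' | grep -E "opening"; python3 go.py 439,193,182,11.2
```

```text
time_s: 8.55
position: [0.4659, -0.1518, 0.0323]
tcp_rot: [[0.981, 0.194, -0.0], [0.194, -0.981, 0.0], [-0.0, -0.0, -1.0]]
force: [0.4, 1.1, -0.5]
opening: 0.736
opening: 0.752
t 9.1333 p [ 466.5 -152.2  183.6] yaw 11.164054034013512 F [ 0.  -0.2 -0.7] open mm 65.38253423179876
439,193,182,11.2 [  39.8 -344.     1. ] [ 0.1 -0.1 -0. ]
```

```bash
python3 -m jog '[[[40,-344,0],[0,0,0],0.2],[[40,-344,0],[0,0,0],0.2],[[40,-344,0],[0,0,0],0.2],[[40,-344,0],[0,0,0],0.2],[[40,-344,0],[0,0,0],0.2],[[40,-344,0],[0,0,0],0.2],[[40,-344,0],[0,0,0],0.2],[[40,-344,0],[0,0,0],0.2],[[40,-344,0],[0,0,0],0.2],[[40,-344,0],[0,0,0],0.2],[[40,-344,0],[0,0,0],0.2],[[40,-344,0],[0,0,0],0.2]]'|grep pos; python3 go.py 439,193,25,11.2
python3 - <<'E'
from h import *
s=bot.read_state();a=vision.capture("wrist");b=vision.capture("top")
a=a[:,:,::-1].copy()
cv2.imwrite("pics/wt3.png",np.vstack([a[100:400],np.hstack([cv2.resize(b[140:300,340:500],(300,300),interpolation=2)[:,:,::-1],np.zeros((300,340,3),np.uint8)])]))
E
```

```text
position: [0.4379, 0.1925, 0.1813]
t 10.1333 p [437.9 192.5 181.3] yaw 11.143614327535543 F [-0.1 -1.3 -0.6] open mm 69.7257383382372
439,193,25,11.2 [  1.7  -0.3 156.3] [ 0.   0.2 -0.1]
```

View pics/wt3.png

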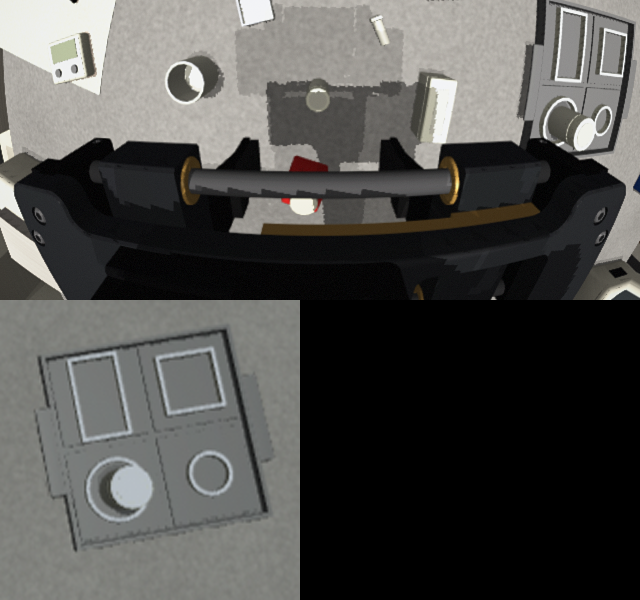

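The jar stands in the large ring, with the cap top at about (410,240) in the top view. The vial is at (318,199) in the wrist view. I'll check both numerically.

```bash
python3 - <<'E'
from h import *
s=bot.read_state()
print("jar",plane("top",(409.9,240.2),.068), "vial",wplane(s,(317.5,199),.056))
E
python3 -m jog '[[[1,-1,40],[0,0,0],0.2],[[1,-1,80],[0,0,0],0.2],[[1,-1,115],[0,0,0],0.2],[[1,-1,140],[0,0,0],0.2],[[1,-1,155],[0,0,0],0.2],[[1,-1,157],[0,0,0],0.2],[[1,-1,157],[0,0,0],0.2],[[1,-1,157],[0,0,0],0.2],[[1,-1,157],[0,0,0],0.2]]'; python3 go.py
```

```text
jar [ 0.463 -0.154] vial [0.4399 0.1932]
time_s: 10.98
position: [0.4406, 0.1943, 0.0267]
tcp_rot: [[0.981, 0.193, 0.003], [0.193, -0.981, 0.0], [0.003, 0.0, -1.0]]
force: [0.0, 0.0, 0.0]
opening: 0.802
t 10.9833 p [440.6 194.3  26.7] yaw 11.113206849509735 F [0. 0. 0.] open mm 69.73817648934546
```

```bash
python3 -m jog '[[[0,0,3],[0,0,0],0.2],[[0,0,4],[0,0,0],0.2],[[0,0,4],[0,0,0],0.2],[[0,0,4],[0,0,0],1],[[0,0,4],[0,0,0],1],[[0,0,4],[0,0,0],1],[[0,0,4],[0,0,0],1],[[0,0,4],[0,0,0],1],[[0,0,4],[0,0,0],1],[[0,0,4],[0,0,0],1],[[0,0,4],[0,0,0],1],[[0,0,4],[0,0,0],1]]'|grep -E "pos|op|force"; python3 go.py 439,193,182,11.2 485.5,-256.5,182,11.2
```

```text
position: [0.4395, 0.1945, 0.0215]
force: [0.0, 0.3, -0.6]
opening: 0.265
t 11.9833 p [439.5 194.5  21.5] yaw 11.15965014468047 F [ 0.   0.3 -0.6] open mm 23.041624088492224
439,193,182,11.2 [  -0.8    1.4 -160.5] [-0.  0. -0.]
485.5,-256.5,182,11.2 [ -42.1  451.4 -160.5] [-0.  0. -0.]
```

```bash
python3 -m jog '[[[0,0,-30],[0,0,0],1],[[0,0,-70],[0,0,0],1],[[0,0,-110],[0,0,0],1],[[0,0,-150],[0,0,0],1],[[0,0,-160],[0,0,0],1],[[-42,451,-160],[0,0,0],1],[[-42,451,-160],[0,0,0],1],[[-42,451,-160],[0,0,0],1],[[-42,451,-160],[0,0,0],1],[[-42,451,-160],[0,0,0],1],[[-42,451,-160],[0,0,0],1],[[-42,451,-160],[0,0,0],1]]'|grep -E "pos|open"; python3 go.py 485.5,-256.5,182,11.2
```

```text
position: [0.4686, -0.0975, 0.1815]
opening: 0.266
t 12.9833 p [468.6 -97.5 181.5] yaw 11.15338300788586 F [ 1.6  0.3 -0.1] open mm 23.116120324583846
485.5,-256.5,182,11.2 [-14.2 159.3  -0.5] [-0.  0. -0.]
```

```bash
python3 -m jog '[[[-14,159,0],[0,0,0],1],[[-14,159,0],[0,0,0],1],[[-14,159,0],[0,0,0],1],[[-14,159,0],[0,0,0],1],[[-14,159,0],[0,0,0],1],[[-14,159,0],[0,0,0],1],[[-14,159,0],[0,0,0],1]]'|grep -E "pos|open"; python3 go.py 485.5,-256.5,62,11.2 485.5,-256.5,31,11.2
```

```text
position: [0.4852, -0.2534, 0.181]
opening: 0.269
t 13.5667 p [ 485.2 -253.4  181. ] yaw 11.124937581822024 F [ 0.9  0.8 -0.7] open mm 23.438119309449853
485.5,-256.5,62,11.2 [ -0.2   3.4 119. ] [-0.1  0.1 -0.1]
485.5,-256.5,31,11.2 [ -0.1   3.4 150. ] [-0.1  0.1 -0.1]
```

```bash
python3 -m jog '[[[0,3,35],[0,0,0],1],[[0,3,70],[0,0,0],1],[[0,3,100],[0,0,0],1],[[0,3,115],[0,0,0],1],[[0,3,122],[0,0,0],1],[[0,3,129],[0,0,0],1],[[0,3,135],[0,0,0],1],[[0,3,140],[0,0,0],1],[[0,3,144],[0,0,0],1],[[0,3,147],[0,0,0],1],[[0,3,149],[0,0,0],1],[[0,3,149],[0,0,0],1]]'|grep -E "pos|force"
for i in 1 2; do python3 -m jog '[[[0,0,0.5],[0,0,0],1],[[0,0,1],[0,0,0],1],[[0,0,1],[0,0,0],1],[[0,0,1],[0,0,0],1],[[0,0,1],[0,0,0],1]]' | grep -E "pos|force"; done
```

```text
position: [0.4867, -0.2573, 0.0325]
force: [-1.1, 0.1, -1.2]
position: [0.4868, -0.2573, 0.0317]
force: [-0.3, -0.0, -0.5]
position: [0.4868, -0.2573, 0.0305]
force: [0.1, -0.7, -0.7]
```

```bash
for i in 1 2; do python3 -m jog '[[[0,0,0.5],[0,0,0],1],[[0,0,1],[0,0,0],1],[[0,0,1],[0,0,0],1],[[0,0,1],[0,0,0],1],[[0,0,1],[0,0,0],1]]' | grep -E "pos|force"; done
```

```text
position: [0.4868, -0.2573, 0.0296]
force: [-0.6, 0.7, -0.7]
position: [0.4869, -0.2573, 0.0294]
force: [-0.2, 0.1, 6.6]
```

```bash
python3 -m jog '[[[0,0,-0.7],[0,0,0],1],[[0,0,-0.7],[0,0,0],0.4],[[0,0,-0.7],[0,0,0],0.4],[[0,0,-0.7],[0,0,0],0.4],[[0,0,-0.7],[0,0,0],0.4],[[0,0,-0.7],[0,0,0],0.4],[[0,0,-20],[0,0,0],0.4],[[0,0,-50],[0,0,0],0.4],[[0,0,-90],[0,0,0],0.4],[[0,0,-130],[0,0,0],0.3],[[0,0,-155],[0,0,0],0.1],[[0,0,-155],[0,0,0],0]]'| grep -E "opening"; python3 go.py 593.8,85,185,16.5
```

```text
opening: 0.746
t 17.2333 p [ 490.  -259.7  189.4] yaw 11.17330926464589 F [ 0.7 -0.1  0.1] open mm 64.87454798370443
593.8,85,185,16.5 [ 168.6 -318.     2.7] [ 0.6 -0.4 -5.3]
```

```bash
python3 -m jog '[[[169,-318,0],[0,0,-5.3],0],[[169,-318,0],[0,0,-5.3],0],[[169,-318,0],[0,0,-5.3],0],[[169,-318,0],[0,0,-5.3],0],[[169,-318,0],[0,0,-5.3],0],[[169,-318,0],[0,0,-5.3],0],[[169,-318,0],[0,0,-5.3],0],[[169,-318,0],[0,0,-5.3],0],[[169,-318,0],[0,0,-5.3],0],[[169,-318,0],[0,0,-5.3],0],[[169,-318,0],[0,0,-5.3],0],[[169,-318,0],[0,0,-5.3],0]]'|grep pos; python3 go.py 593.8,85,18,16.5
python3 - <<'E'
from h import *
s=bot.read_state();a=vision.capture("wrist");b=vision.capture("top")
a=a[:,:,::-1].copy()
cv2.imwrite("pics/w4.png",a)
cv2.imwrite("pics/wt4.png",np.vstack([cv2.resize(a[140:290,210:430],(660,450),interpolation=2)[:300],np.hstack([cv2.resize(b[140:300,340:500],(300,300),interpolation=2)[:,:,::-1],np.zeros((300,360,3),np.uint8)])]))
E
```

```text
position: [0.5901, 0.087, 0.1825]
t 18.2333 p [590.1  87.  182.5] yaw 16.478474189307928 F [ 0.  -0.1  0.1] open mm 86.94155666565561
593.8,85,18,16.5 [  3.4   3.  164.5] [-0.   0.1 -0. ]
```

View pics/wt4.png

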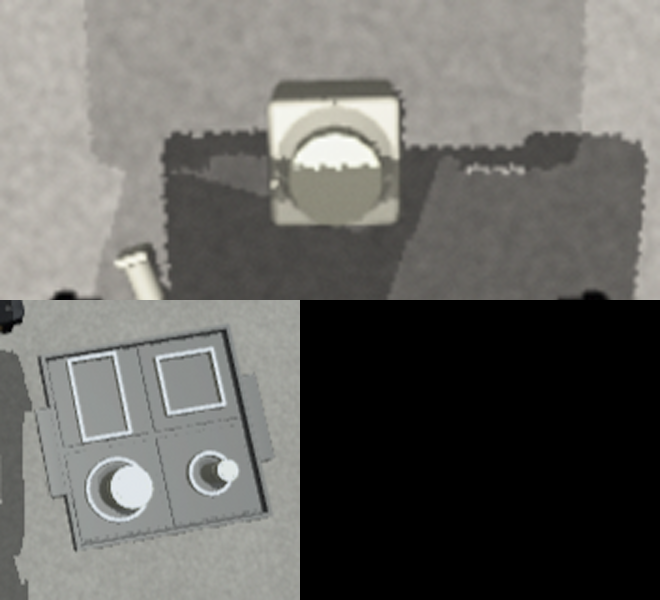

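The bottle's sides are parallel to the jaws, with the cap at (322,199) in the wrist view. The vial stands in the small ring, top at (461,231) in the top view.

Run:
```python
from h import *
s=bot.read_state()
print("bottle",wplane(s,(321.8,199.0),.068),"vial",plane("top",(461,230.5),.064))
```

```text
bottle [0.5954 0.0843] vial [ 0.4848 -0.2586]
```

```bash
python3 -m jog '[[[4,3.5,35],[0,0,0],0],[[4,3.5,70],[0,0,0],0],[[4,3.5,105],[0,0,0],0],[[4,3.5,135],[0,0,0],0],[[4,3.5,152],[0,0,0],0],[[4,3.5,160],[0,0,0],0],[[4,3.5,163],[0,0,0],0],[[4,3.5,163],[0,0,0],0],[[4,3.5,163],[0,0,0],0]]'|grep -E "pos|force"; python3 go.py
```

```text
position: [0.5969, 0.0846, 0.0218]
force: [1.0, 0.4, 0.5]
t 19.0833 p [596.9  84.6  21.8] yaw 16.411756714457322 F [1.  0.4 0.5] open mm 87.09778005968235
```

```bash
python3 -m jog '[[[0,0,2],[0,0,0],0],[[0,0,3],[0,0,0],0],[[0,0,3],[0,0,0],0],[[0,0,3],[0,0,0],1],[[0,0,3],[0,0,0],1],[[0,0,3],[0,0,0],1],[[0,0,3],[0,0,0],1],[[0,0,3],[0,0,0],1],[[0,0,3],[0,0,0],1],[[0,0,3],[0,0,0],1],[[0,0,3],[0,0,0],1],[[0,0,3],[0,0,0],1]]'|grep -E "pos|op|force"; python3 go.py 594,85,182,16.5 592.5,-236,182,11.2
```

```text
position: [0.5958, 0.0853, 0.0175]
force: [0.3, 0.3, -0.0]
opening: 0.498
t 20.0833 p [595.8  85.3  17.5] yaw 16.451503895666608 F [ 0.3  0.3 -0. ] open mm 43.33320353817589
594,85,182,16.5 [  -1.9   -0.3 -164.5] [-0. -0. -0.]
592.5,-236,182,11.2 [ -94.2  307.2 -164.5] [-0.   0.   5.3]
```

Gripped at 43 mm, TCP 17.5, so I place it at 25.5.

```bash
python3 -m jog '[[[0,0,-30],[0,0,0],1],[[0,0,-70],[0,0,0],1],[[0,0,-110],[0,0,0],1],[[0,0,-150],[0,0,0],1],[[0,0,-164],[0,0,0],1],[[-94,307,-164],[0,0,5.3],1],[[-94,307,-164],[0,0,5.3],1],[[-94,307,-164],[0,0,5.3],1],[[-94,307,-164],[0,0,5.3],1],[[-94,307,-164],[0,0,5.3],1],[[-94,307,-164],[0,0,5.3],1],[[-94,307,-164],[0,0,5.3],1]]'|grep -E "pos|open"
python3 -m jog '[[[0,0,0],[0,0,0],1]]'|grep pos; python3 go.py 592.5,-236,182,11.2
```

```text
position: [0.5921, -0.2082, 0.1812]
opening: 0.504
position: [0.5933, -0.2156, 0.1815]
t 21.1667 p [ 593.3 -215.6  181.5] yaw 10.768833723572145 F [ 0.2  0.7 -1.1] open mm 44.15924840533489
592.5,-236,182,11.2 [-4.6 19.9 -0.4] [ 0.4 -0.1 -0.4]
```

```bash
python3 -m jog '[[[-4.5,20,0],[0,0,0],1],[[-4.5,20,0],[0,0,0],1],[[-4.5,20,0],[0,0,0],1],[[-4.5,20,0],[0,0,0],1],[[-4.5,20,0],[0,0,0],1]]'|grep -E "pos|open"; python3 go.py 592.5,-236,28,11.2
python3 - <<'E'
from h import *
s=bot.read_state();a=vision.capture("wrist")
cv2.imwrite("pics/w5.png",a[100:300,:,::-1])
E
```

```text
position: [0.5922, -0.2255, 0.1814]
opening: 0.501
t 21.5833 p [ 592.2 -225.5  181.4] yaw 11.228173831384176 F [ 0.5 -0.4 -1.4] open mm 43.6108345761838
592.5,-236,28,11.2 [ -1.7  10.5 153.3] [-0.1  0.   0. ]
```

View pics/w5.png

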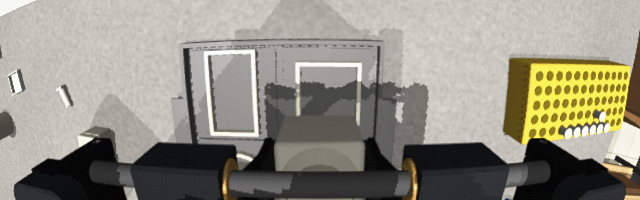

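```bash
python3 -m jog '[[[-1.5,10,0],[0,0,0],1],[[-1.5,10,0],[0,0,0],1],[[-1.5,10,35],[0,0,0],1],[[-1.5,10,70],[0,0,0],1],[[-1.5,10,100],[0,0,0],1],[[-1.5,10,120],[0,0,0],1],[[-1.5,10,130],[0,0,0],1],[[-1.5,10,138],[0,0,0],1],[[-1.5,10,144],[0,0,0],1],[[-1.5,10,148],[0,0,0],1],[[-1.5,10,151],[0,0,0],1],[[-1.5,10,151],[0,0,0],1]]'|grep -E "pos|force"
for i in 1 2 3; do python3 -m jog '[[[0,0,0.5],[0,0,0],1],[[0,0,1],[0,0,0],1],[[0,0,1],[0,0,0],1],[[0,0,1],[0,0,0],1],[[0,0,1],[0,0,0],1]]' | grep -E "pos|force"; done; python3 go.py
```

```text
position: [0.5933, -0.2373, 0.031]
force: [-0.3, 0.1, -1.3]
position: [0.593, -0.2371, 0.0299]
force: [0.4, -0.5, -1.1]
position: [0.5929, -0.237, 0.0285]
force: [0.1, 0.3, -0.7]
position: [0.5929, -0.237, 0.0275]
force: [0.6, 0.1, -0.9]
t 23.8833 p [ 592.9 -237.    27.5] yaw 11.158138144957553 F [ 0.6  0.1 -0.9] open mm 43.77500500712697
```

```bash
for i in 1 2 3; do python3 -m jog '[[[0,0,0.5],[0,0,0],1],[[0,0,1],[0,0,0],1],[[0,0,1],[0,0,0],1],[[0,0,1],[0,0,0],1],[[0,0,1],[0,0,0],1]]' | grep -E "pos|force"; done
```

```text
position: [0.5929, -0.237, 0.0265]
force: [0.3, -0.2, -0.4]
position: [0.5929, -0.237, 0.0255]
force: [-0.2, 0.8, -1.7]
position: [0.5929, -0.237, 0.0255]
force: [-1.8, 0.5, 5.4]
```

Contact at 25.5 as predicted. I release to about 64 mm and lift.

```bash
python3 -m jog '[[[0,0,-0.7],[0,0,0],1],[[0,0,-0.7],[0,0,0],0.26],[[0,0,-0.7],[0,0,0],0.26],[[0,0,-0.7],[0,0,0],0.26],[[0,0,-0.7],[0,0,0],0.26],[[0,0,-0.7],[0,0,0],0.26],[[0,0,-20],[0,0,0],0.26],[[0,0,-50],[0,0,0],0.26],[[0,0,-90],[0,0,0],0.26],[[0,0,-130],[0,0,0],0.26],[[0,0,-155],[0,0,0],0.2],[[0,0,-155],[0,0,0],0.1]]'| grep -E "opening"; python3 go.py 446,62,185,5.9
```

```text
opening: 0.809
t 26.1333 p [ 596.7 -239.2  186.6] yaw 11.171602372102667 F [ 0.7 -0.7 -0.1] open mm 70.41856766447656
446,62,185,5.9 [ -89.5 -324.7   -2.3] [ 0.5 -0.6  5.3]
```

```bash
python3 -m jog '[[[-89.5,-325,0],[0,0,5.3],0.1],[[-89.5,-325,0],[0,0,5.3],0.1],[[-89.5,-325,0],[0,0,5.3],0.1],[[-89.5,-325,0],[0,0,5.3],0.1],[[-89.5,-325,0],[0,0,5.3],0.1],[[-89.5,-325,0],[0,0,5.3],0.1],[[-89.5,-325,0],[0,0,5.3],0.1],[[-89.5,-325,0],[0,0,5.3],0.1],[[-89.5,-325,0],[0,0,5.3],0.1],[[-89.5,-325,0],[0,0,5.3],0.1],[[-89.5,-325,0],[0,0,5.3],0.1],[[-89.5,-325,0],[0,0,5.3],0.1]]'|grep pos; python3 go.py 446,62,18,5.9
python3 - <<'E'
from h import *
s=bot.read_state();a=vision.capture("wrist");b=vision.capture("top")
a=a[:,:,::-1].copy()
cv2.imwrite("pics/wt6.png",np.vstack([cv2.resize(a[140:290,210:430],(660,450),interpolation=2)[:300],np.hstack([cv2.resize(b[140:300,340:500],(300,300),interpolation=2)[:,:,::-1],np.zeros((300,360,3),np.uint8)])]))
E
```

```text
position: [0.4435, 0.0635, 0.1795]
t 27.1333 p [443.5  63.5 179.5] yaw 5.807342288397702 F [ 0.   0.6 -0.3] open mm 78.02383261929386
446,62,18,5.9 [  2.1   1.6 161.5] [ 0.  -0.1 -0.1]
```

View pics/wt6.png

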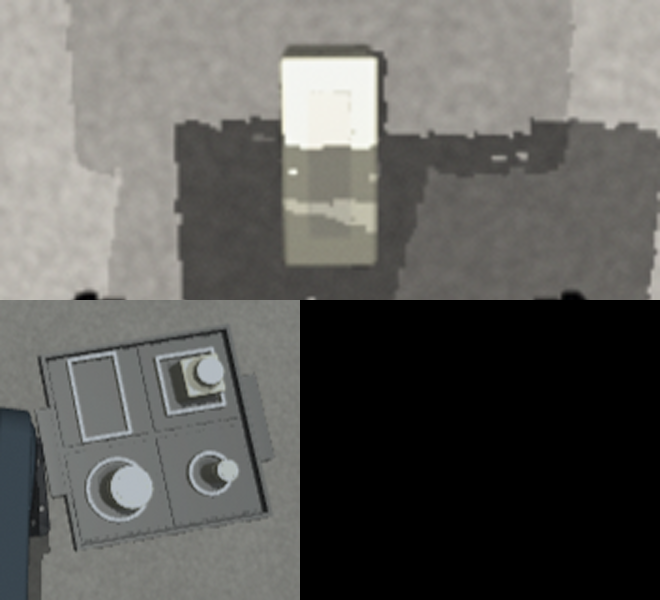

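The bottle stands in the square nest. The box is aligned with the jaws, lid from crop (281,57) to (377,265). I'll compute its centre and descend.

```bash
python3 - <<'E'
from h import *
s=bot.read_state()
c=[wplane(s,(u/3+209.7,v/3*1.0+139.7),.042) for u,v in ((281,57),(377,57),(377,265),(285,265))]
print(np.mean(c,0),s["position"])
E
python3 -m jog '[[[2,1.5,35],[0,0,0],0.1],[[2,1.5,70],[0,0,0],0.1],[[2,1.5,105],[0,0,0],0.1],[[2,1.5,135],[0,0,0],0.1],[[2,1.5,150],[0,0,0],0.1],[[2,1.5,155],[0,0,0],0.1],[[2,1.5,155],[0,0,0],0.1],[[2,1.5,155],[0,0,0],0.1]]'|grep -E "pos|force"; python3 go.py 446,62,16,5.9
```

```text
[0.4474 0.0624] [0.4434 0.0632 0.1795]
position: [0.4451, 0.0625, 0.0247]
force: [-0.3, 0.8, 0.4]
t 27.9 p [445.1  62.5  24.7] yaw 5.787204927528744 F [-0.3  0.8  0.4] open mm 78.2576017772829
446,62,16,5.9 [0.8 0.6 8.7] [ 0.  -0.  -0.1]
```

```bash
python3 -m jog '[[[1,0,5],[0,0,0],0.1],[[1,0,8],[0,0,0],0.1],[[1,0,8.5],[0,0,0],0.1],[[1,0,8.5],[0,0,0],1],[[1,0,8.5],[0,0,0],1],[[1,0,8.5],[0,0,0],1],[[1,0,8.5],[0,0,0],1],[[1,0,8.5],[0,0,0],1],[[1,0,8.5],[0,0,0],1],[[1,0,8.5],[0,0,0],1],[[1,0,8.5],[0,0,0],1],[[1,0,8.5],[0,0,0],1]]'|grep -E "pos|op|force"; python3 go.py 446,62,182,5.9 570.5,-130,182,11.2
```

```text
position: [0.4453, 0.0633, 0.0161]
force: [0.4, 0.2, 0.6]
opening: 0.364
t 28.9 p [445.3  63.3  16.1] yaw 5.856500053633417 F [0.4 0.2 0.6] open mm 31.666263834480187
446,62,182,5.9 [   0.5    1.4 -165.9] [-0. -0. -0.]
570.5,-130,182,11.2 [ 104.8  205.1 -165.9] [-0.  -0.  -5.3]
```

```bash
python3 -m jog '[[[0,0,-30],[0,0,0],1],[[0,0,-70],[0,0,0],1],[[0,0,-110],[0,0,0],1],[[0,0,-150],[0,0,0],1],[[0,0,-166],[0,0,0],1],[[105,205,-166],[0,0,-5.3],1],[[105,205,-166],[0,0,-5.3],1],[[105,205,-166],[0,0,-5.3],1],[[105,205,-166],[0,0,-5.3],1],[[105,205,-166],[0,0,-5.3],1],[[105,205,-166],[0,0,-5.3],1],[[105,205,-166],[0,0,-5.3],1]]'|grep -E "pos|open"
python3 -m jog '[[[0,0,0],[0,0,0],1],[[0,0,0],[0,0,0],1],[[0,0,0],[0,0,0],1]]'|grep pos; python3 go.py 570.5,-130,26,11.2
python3 - <<'E'
from h import *
a=vision.capture("wrist")
cv2.imwrite("pics/w7.png",a[100:300,:,::-1])
E
```

```text
position: [0.5741, -0.1352, 0.1819]
opening: 0.366
position: [0.5692, -0.1283, 0.1816]
t 30.15 p [ 569.2 -128.3  181.6] yaw 11.223295615192852 F [-0.3 -0.3 -0.7] open mm 31.703058995285467
570.5,-130,26,11.2 [  1.2   2.2 155.6] [-0.1  0.1  0. ]
```

View pics/w7.png

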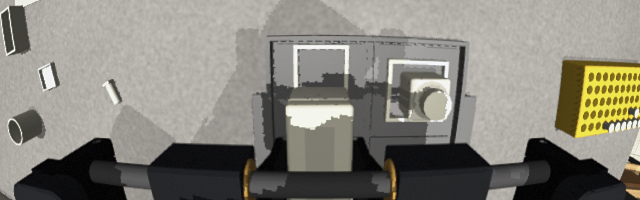

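The box is held straight over the oblong nest, whose far rim edge runs (294–349,147). I'll check that edge numerically before descending.

```bash
python3 - <<'E'
from h import *
s=bot.read_state()
p=[wplane(s,(u,146),.018) for u in (294,349)];c=np.mean(p,0);a=np.radians(11.2)
print(np.linalg.norm(p[0]-p[1]), c-.049*np.array([np.cos(a),np.sin(a)]))
E
python3 -m jog '[[[2,2,35],[0,0,0],1],[[2,2,70],[0,0,0],1],[[2,2,90],[0,0,0],1],[[2,2,95],[0,0,0],1],[[2,2,95],[0,0,0],1],[[2,2,95],[0,0,0],1]]'|grep -E "pos|force"; python3 go.py 571,-130,28,11.2
```

```text
0.05762173228953949 [ 0.5704 -0.1311]
position: [0.5736, -0.1311, 0.0879]
force: [0.9, -0.6, -0.2]
t 30.7 p [ 573.6 -131.1   87.9] yaw 11.215926843932916 F [ 0.9 -0.6 -0.2] open mm 31.831184900179995
571,-130,28,11.2 [-2.4 -1.6 59.9] [ 0.  -0.1  0. ]
```

```bash
python3 -m jog '[[[-1,0,15],[0,0,0],1],[[-1,0,28],[0,0,0],1],[[-1,0,38],[0,0,0],1],[[-1,0,46],[0,0,0],1],[[-1,0,52],[0,0,0],1],[[-1,0,56],[0,0,0],1],[[-1,0,59],[0,0,0],1],[[-1,0,60],[0,0,0],1],[[-1,0,60],[0,0,0],1]]'|grep -E "pos|force"
for i in 1 2 3; do python3 -m jog '[[[0,0,0.5],[0,0,0],1],[[0,0,1],[0,0,0],1],[[0,0,1],[0,0,0],1],[[0,0,1],[0,0,0],1],[[0,0,1],[0,0,0],1]]' | grep -E "pos|force"; done
```

```text
position: [0.5722, -0.1317, 0.027]
force: [-0.7, -0.1, -1.0]
position: [0.5722, -0.1317, 0.0262]
force: [0.7, 0.0, -0.5]
position: [0.5721, -0.1317, 0.025]
force: [0.5, -0.3, -0.2]
position: [0.5721, -0.1317, 0.0241]
force: [0.0, -0.0, -0.6]
```

```bash
python3 -m jog '[[[0,0,0.5],[0,0,0],1],[[0,0,1],[0,0,0],1],[[0,0,1],[0,0,0],1],[[0,0,1],[0,0,0],1],[[0,0,1],[0,0,0],1]]' | grep -E "pos|force"
```

```text
position: [0.5721, -0.1317, 0.0241]
force: [-2.5, 0.9, 7.2]
```

Contact at 24.1, as predicted. I release, lift and back away.

```bash
python3 -m jog '[[[0,0,-0.8],[0,0,0],1],[[0,0,-0.8],[0,0,0],0.4],[[0,0,-0.8],[0,0,0],0.4],[[0,0,-0.8],[0,0,0],0.4],[[0,0,-0.8],[0,0,0],0.4],[[0,0,-0.8],[0,0,0],0.4],[[0,0,-20],[0,0,0],0.4],[[0,0,-50],[0,0,0],0.4],[[0,0,-90],[0,0,0],0.4],[[0,0,-130],[0,0,0],0.4],[[0,0,-160],[0,0,0],0.4],[[0,0,-160],[0,0,0],0.4]]'| grep -E "opening"; python3 -m jog '[[[-60,-250,0],[0,0,0],0.4],[[-60,-250,0],[0,0,0],0.4],[[-60,-250,0],[0,0,0],0.4],[[-60,-250,0],[0,0,0],0.4],[[-60,-250,0],[0,0,0],0.4],[[-60,-250,0],[0,0,0],0.4],[[-60,-250,0],[0,0,0],0.4],[[-60,-250,0],[0,0,0],0.4],[[-60,-250,0],[0,0,0],0.4]]'
python3 - <<'E'
from h import *
b=vision.capture("top");c=vision.capture("scene")
cv2.imwrite("pics/fin.png",np.hstack([cv2.resize(b[140:300,340:500],(400,400),interpolation=2),cv2.resize(c[100:260,160:320],(400,400),interpolation=2)])[:,:,::-1])
E
```

```text
opening: 0.602
time_s: 34.87
position: [0.4653, 0.102, 0.183]
tcp_rot: [[0.981, 0.195, 0.001], [0.195, -0.981, -0.001], [0.001, 0.001, -1.0]]
force: [0.3, -0.3, 1.0]
opening: 0.595
```

View pics/fin.png

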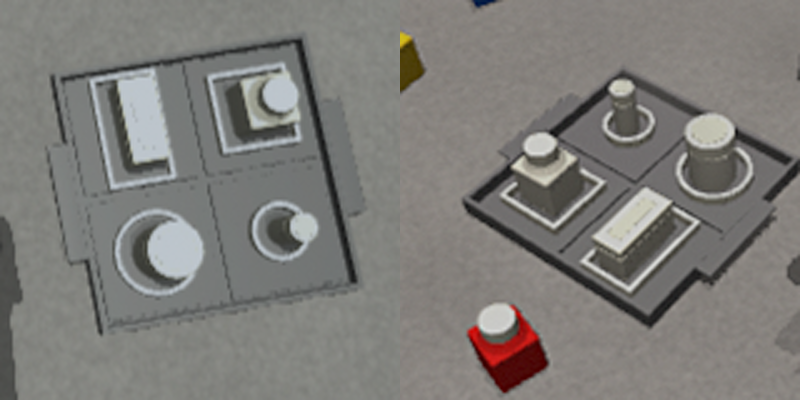

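All four containers stand upright inside their matching rims in both views, and the gripper is clear. Handing in.

```bash
python3 -c "
from rig import bot
print(bot.hand_in(), bot.read_state()['time_s'])"
```

```text
the job is handed in; nothing more can be done
the job is handed in; nothing more can be done
```

I packed the jar, slim vial, square bottle and oblong box, in that order, into their matching nests, and handed the job in at about 35 s of the 112 s allowed.

- **Setting down:** I lowered each one until it touched the nest floor. Contact came at the predicted height each time. The measured force was 5–7 N for the vial, bottle and box, and up to 16 N for the jar. I then eased off before opening the fingers.
- **Last check:** The final top and scene pictures show all four upright inside their rims, with the gripper clear of the carrier. I checked the final jar and vial positions numerically from the top view, and both came within about 4 mm of their nest centres. The final box and bottle positions I checked only by eye.
- **Left alone:** I never approached the open jar, the open box or the red look-alikes. The last crops did not include the open ones, so I did not check them again after the final placement.
- **Disagreements:** Position estimates from the different cameras differed by 2–5 mm, well inside the roughly 9 mm clearance in each nest. No checks failed.

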